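Lock the spice chest with the curved pin

ROBOT

A 6-joint arm with a two-finger parallel gripper is mounted at the origin on the work surface. World frame = base frame: x ahead of the robot, y to its left, z up, the work surface at z = 0. Lengths are in m, angles in rad, forces in N, time in s.
With the tool pointing down it reaches from about 0.4 to 0.825 m from the base axis. Payload 7 kg.
Tool frame: the origin (TCP) lies midway between the tips of the shut fingers; the grasp point (between the pads) lies arm.hold_point_z behind it (arm.hold_point_z is the distance from the TCP to the grasp point, in m); z points along the fingers, y is the line along which they close (so a half turn about z gives the same grasp; the last joint's range is limited). The gripper opens to 88 mm and grips with 3 to 60 N. Pads are 19 mm wide; open, the fingers measure 130 mm over their backs; the gripper's body (78 mm by 193 mm) begins 47 mm behind the grasp point.
Start: joints at [-1.046, 0.359, 0.012, 0, -1.224, -0.288], TCP at [0.158, -0.656, 0.227] pointing down, gripper open.
Joint ranges: [-3.07, 3.07], [-1.43, 2.12], [-1.02, 1.25], [-3.03, 1.67], [-3.05, -0], [-3.03, 3.03]. Speed limits (rad/s): [2.39, 2.39, 3.01, 3.14, 3.14, 3.14].

INTERFACE

Orientations are given as [roll, pitch, yaw] about the fixed x, y, z axes, in that order (R = Rz(yaw) Ry(pitch) Rx(roll)).
In Python, from station import arm gives the robot as it stands.
- The arm moves only by the shell command python3 -m crank 'ROWS' [OPENING] [FORCE]. ROWS is JSON, a list that holds one entry, the list of rows, each a list of 4 numbers: the shift along the tool's x, y, z in units of 25 mm (1.0 is 25 mm), then the turn about the tool's z in units of 5 degrees (1.0 is 5 degrees). A call has 1 to 12 rows; each row is the pose to reach, as a shift and turn from the pose commanded when the call began, along the tool's axes at that moment; what a row does not reach only later rows make up. A row lasts 1/8 s, in which the tool goes at most 62.5 mm and 10.7 degrees, less where a joint would pass 70% of its speed; a pose out of reach is approached as far as the arm can. A call with a gripper value outside its range is refused whole. OPENING is the closure, from 0 (fully open) to 1 (shut), set as the call begins (- or left out, the last holds). The fingers move at their own pace and stop on an object; FORCE is the grip in N (left out, the last holds). Time passes only in rows, so rows that repeat a pose let the fingers close. It gives the time, the measured TCP pose, the force, the opening and the grip force at its end, in the units of the state.
- arm.get_state(): the state, without advancing time (a new reading comes with each control period).
- arm.grab_frame(name): name is "scene" or "top" or "wrist"; returns (picture, depth): 420x560x3 uint8, red, green, blue; 420x560 float32, m along the optical axis (not along the pixel's ray), 0 where there is no reading.
- arm.get_calibration(name): a dict with "mtx" (3x3 intrinsics, pixels), "R" (3x3) and "t" (3): a world point X has camera coordinates R X + t; the wrist camera has in their place "mount" (4x4, takes a point from camera to tool coordinates, whose origin is the TCP and whose axes are the flange's). Camera axes: x right, y down, z forward; pixel columns grow to the right and rows downward; lengths in m; the calibration is good to about 2 mm. A picture is of the moment at which its call begins: read the wrist's pose just before it. get_calibration takes no time and is no camera call.
- arm.job_done(): hands the job in; it is judged then, once.
Trained networks look in the newest picture that a camera, given by its name, has taken for a name from the list of things; names that differ only in an ending like _2 or _b are one class to them, and where a whole thing is asked for, a point or a joint stands for the part that bears it (a point fixed in the world has none). Each returns a list of dicts, best first, with "score" (0 to 1); they miss things now and then, are a little off and sometimes report something else, mostly with a low value. They report only what shows in the picture. A call takes as long as a camera call. They do not tell look-alikes from the thing itself.
- arm.recognise(thing, camera): "extent" ([left, top, width, height] in pixels, round what is visible of it).
- arm.trace(thing, camera): "mask" (420x560 bool, what is visible of it) and "extent" ([left, top, width, height] in pixels, round what is visible of it).
The state is a dict: "t": time; "q": joint angles; "qd": joint speeds; "joint_efforts": joint torques, N m; "eef_pos": TCP position; "ee_rot": TCP orientation; "force": force on the tool from outside, world axes, zero at the start; "moment": the same for the moment, N m; "width": finger opening in m; "gripper_force": force on a finger pad.
Only numpy, scipy, OpenCV 4.12 (cv2) and the standard library are available. Lean on these libraries where they do the work, as an engineer would, in place of code of your own. Each camera call takes 0.05 s, during which the arm holds its last target. There are 200 camera calls.

TASK

Lock the spice chest: pick up the curved locking pin by its wooden grip and swing its bend through the steel ring on top of the chest, following its curve, until the whole bend is through and the ring stands around the straight shank, with the shank pointing straight through it. Leave the pin lying flat on the chest, released, and leave the straight pin where it lies.

Things in the scene. Friction and masses are not known exactly. Their poses are not given: they have to be found in the camera images.
- hook: Curved locking pin, 0.13 kg, lying flat: dark wood grip 56 (x) by 24 (y) by 32 mm high; from its +x end a 10 mm round steel rod, axis 5 mm above the underside, runs straight along +x (shank, x = 28 to 58 mm), then bends 110 degrees towards +y, in the flat, on a 70 mm radius about x = 58, y = 70 mm; tip at x = 124, y = 94 mm. Origin: centre of the grip's underside, z up.
- shank (a point): Middle of the curved pin's straight shank, on the rod's axis: 43 mm along +x from the grip's centre, 15 mm in front of the grip's end, 5 mm above the underside. Axes as hook.
- ring (a point): Centre of the upright steel ring fixed on the flat top of the spice chest (260 x 320 x 90 mm, fixed): hole 35 mm, wire 7 mm, foot sunk in the top, which is 13 mm below this centre; crown 25 mm above it. x: level, along the hole; y: level, across it; z up. The top reaches 190 mm to +x and +y, 130 mm to -x, 70 mm to -y. With the pin's x along this x its bend lies on the wide +y part.
- straight_pin: Bystander: straight locking pin with the same wood grip (56 x 24 x 32 mm) and a straight 10 mm steel rod ending 140 mm from the grip's centre along +x. Lies flat on the counter; origin at the centre of the grip's underside, z up.
Not all that is in view belongs to the job. What is shaped like the hook but blue or yellow is not meant.

How it is judged:
By the outcome, as a careful person would: the job done as asked, in the order asked, and still so for the second after the job is handed in, with the robot touching nothing.
It also fails if it takes over 58 s, if anything falls off the work surface, if the arm or the gripper's body presses on something with over 40 N, if the wrist force passes 120 N, or if a joint passes its speed limit or range.

## Working session

There is one attempt and no reset: what is moved stays moved. The work goes in short steps, Python scripts to look and compute and a shell command to move; the robot and the scene stay as the last step left them, time stands still between calls to the robot, and variables do not carry over. Pictures are saved under pics/ and viewed, at most 10 in all, crops included, and the job is handed in when it is done.

```bash
ls; mkdir -p pics; python3 - <<'E'
from station import arm
import cv2,numpy as np
np.set_printoptions(precision=4,suppress=True)
print(arm.get_state(), arm.hold_point_z)
for n in("scene","top"):
    im,d=arm.grab_frame(n); cv2.imwrite(f"pics/{n}0.png",im[:,:,::-1]); np.savez(f"pics/{n}0.npz",im=im,d=d)
    for th in("hook","shank","ring","straight_pin"):
        try:
            for r in arm.recognise(th,n): print(n,th,r)
        except Exception as e: print(n,th,e)
    print(arm.get_calibration(n))
print(arm.get_calibration("wrist"))
E
```

```text
pics
{'t': 0.0, 'q': array([-1.0459,  0.3594,  0.0111, -0.0003, -1.224 , -0.2881]), 'qd': array([ 0.0004,  0.0003, -0.0002, -0.0017,  0.0006, -0.0013]), 'joint_efforts': array([ -0.0001, -58.2723,  29.3048,   6.997 ,   0.0069,  -0.0002]), 'eef_pos': array([ 0.1582, -0.6557,  0.2256]), 'ee_rot': array([ 3.14  , -0.0001, -2.9049]), 'force': array([0.3625, 0.247 , 0.4832]), 'moment': array([-0.0295,  0.0021,  0.006 ]), 'gripper_force': 0.0, 'width': 0.08779992280611297} 0.0188
scene hook {'extent': [330.7, 277.6, 70.9, 46.6], 'score': 0.81}
scene hook {'extent': [218.8, 321.8, 79.8, 22.6], 'score': 0.73}
scene hook {'extent': [253.0, 263.0, 70.1, 22.5], 'score': 0.57}
scene hook {'extent': [380.1, 203.6, 43.1, 44.1], 'score': 0.54}
scene shank {'extent': [251.8, 259.7, 72.6, 23.9], 'score': 0.82}
scene shank {'extent': [382.9, 203.6, 37.7, 43.1], 'score': 0.81}
scene shank {'extent': [328.4, 279.6, 71.9, 41.2], 'score': 0.79}
scene shank {'extent': [217.2, 319.1, 81.4, 28.9], 'score': 0.65}
scene ring {'extent': [301.1, 215.8, 48.4, 32.6], 'score': 0.2}
scene straight_pin {'extent': [30
[... 795 characters left out ...]
.0, 65.6, 59.3], 'score': 0.56}
top straight_pin {'extent': [211.9, 211.5, 17.5, 74.3], 'score': 0.59}
{'mtx': array([[475.8772,   0.    , 279.2112],
       [  0.    , 475.8772, 205.6861],
       [  0.    ,   0.    ,   1.    ]]), 'R': array([[ 0.0205, -0.9996,  0.0176],
       [-0.9974, -0.0217, -0.0685],
       [ 0.0689, -0.0162, -0.9975]]), 't': array([0.1176, 0.5034, 1.1132])}
{'mtx': array([[348.985 ,   0.    , 279.9895],
       [  0.    , 348.985 , 208.4108],
       [  0.    ,   0.    ,   1.    ]]), 'mount': array([[-0.0003, -0.9568, -0.2906,  0.0778],
       [ 1.    , -0.0002, -0.0004, -0.0006],
       [ 0.0003, -0.2906,  0.9568, -0.1577],
       [ 0.    ,  0.    ,  0.    ,  1.    ]])}
```

```bash
python3 - <<'E'
import cv2
a=cv2.imread("pics/top0.png"); cv2.imwrite("pics/top0b.png",cv2.resize(a,(800,600),interpolation=cv2.INTER_CUBIC))
E
```

```text
(no output)
```

View pics/top0b.png

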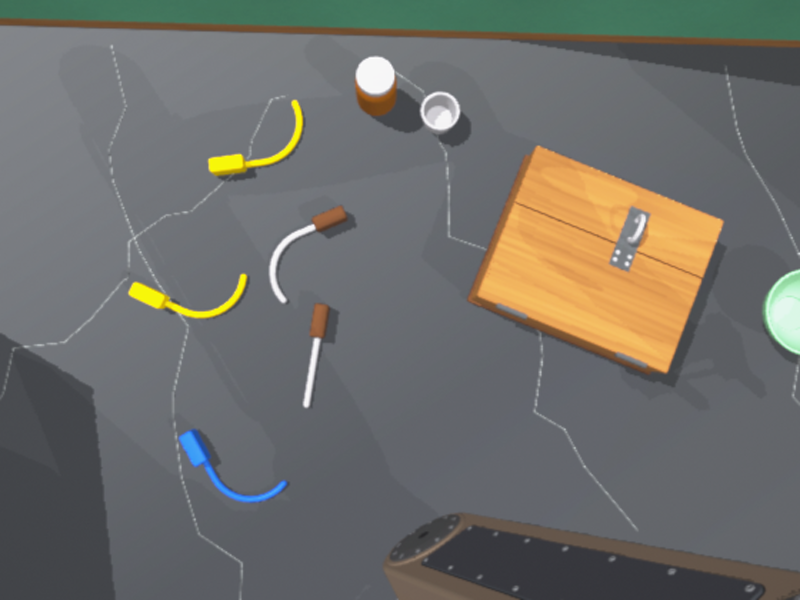

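View pics/scene0.png

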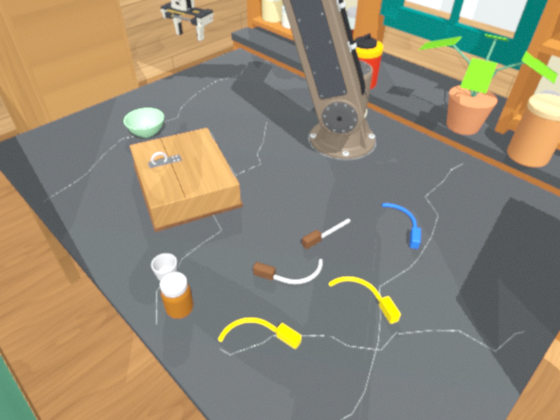

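The top picture (800×600 scale) shows these things that could be taken for the hook:
- brown-grip curved steel pin, grip at (330,220), tip at (283,300)
- yellow pin, grip at (227,165)
- yellow pin, grip at (148,295)
- blue pin, grip at (193,447)
- straight brown pin, grip at (320,320)

By the description I choose the brown curved one. The chest's ring is at (638,228). Its hole runs along the chest's long side, and +x points to image left.

```bash
cat > h.py <<'E'
from station import arm
import cv2,numpy as np
from scipy.spatial.transform import Rotation as Ro
np.set_printoptions(precision=4,suppress=True)
def cam(n,st=None):
    c=arm.get_calibration(n)
    if n!="wrist": return c["mtx"],c["R"].T,-c["R"].T@c["t"]
    R=Ro.from_euler("xyz",st["ee_rot"]).as_matrix(); M=c["mount"]
    return c["mtx"],R@M[:3,:3],R@M[:3,3]+st["eef_pos"]
def cloud(d,C):
    K,R,o=C; v,u=np.mgrid[:420,:560]
    p=np.stack([(u-K[0,2])/K[0,0]*d,(v-K[1,2])/K[1,1]*d,d],-1)
    return p@R.T+o
def brown(im):
    h=cv2.cvtColor(im,cv2.COLOR_RGB2HSV); return (h[...,1]>90)&(h[...,2]<150)&(h[...,0]<20)
def rect(P): # centre, size, yaw of the long side (deg)
    (c,s,a)=cv2.minAreaRect((P[:,:2]*1000).astype(np.float32)); 
    if s[0]<s[1]: a+=90; s=s[::-1]
    return np.array(c)/1000,np.array(s),a
E
python3 - <<'E'
from h import *
f=np.load("pics/top0.npz"); im,d=f["im"],f["d"]; W=cloud(d,cam("top"))
b=brown(im)&(d>0)
n,l,s,c=cv2.connectedComponentsWithStats(b.astype(np.uint8))
for i in range(1,n):
    if 40<s[i,4]<1500 and s[i,0]<400 and s[i,1]>120:
        P=W[l==i]; q=P[P[:,2]>.024]; print(s[i],c[i],"z",np.percentile(P[:,2],[5,50,95]))
        if len(q)>10: print("  ",rect(q),q.mean(0))
# rod
z=W[...,2]; v,u=np.mgrid[:420,:560]
sel=(d>0)&(u>187)&(u<246)&(v>143)&(v<212); print("counter z",np.median(z[sel]))
rod=sel&(im.min(2)>150); print("rod",W[rod].mean(0),np.percentile(W[rod][:,2],[5,50,95]),"tip px-low",W[rod][np.argsort(v[rod])[-6:]].mean(0))
# chest
s2=(u>320)&(u<515)&(v>95)&(v<270)&(d>0)
t=s2&(abs(z-.09)<.012); P=W[t]; print("top",np.median(P[:,2]),rect(P))
R=s2&(z>np.median(P[:,2])+.008)&(u>400); Q=W[R]; print("ring",len(Q),Q.mean(0),Q.max(0),Q.min(0),rect(Q))
x=im[140:225,180:265]; y=im[140:205,400:485]
cv2.imwrite("pics/crop1.png",np.hstack([cv2.resize(x,(390,390)),cv2.resize(y,(390,390))])[:,:,::-1])
E
```

```text
[219 144  24  18 136] [231.4412 154.2426] z [0.0161 0.0307 0.0352]
   (array([0.6237, 0.2467]), array([53.4701, 23.9185]), 114.69314384460449) [0.6202 0.2437 0.0314]
[217 212  13  25 131] [224.1374 225.5878] z [0.0282 0.0321 0.0368]
   (array([0.4541, 0.2581]), array([54.3759, 23.9029]), 170.8694076538086) [0.4505 0.2558 0.0323]
counter z 0.001369584842908389
rod [0.557  0.3225 0.0084] [0.0003 0.0094 0.0134] tip px-low [0.4857 0.32   0.0088]
top 0.09080923977729638 (array([ 0.558 , -0.1856]), array([320.833 , 266.2729]), 69.11561584472656)
ring 84 [ 0.6027 -0.2335  0.1197] [ 0.6267 -0.2249  0.1299] [ 0.583  -0.2437  0.0992] (array([ 0.6043, -0.2348]), array([45.5642,  7.9422]), 159.87688446044922)
```

View pics/crop1.png

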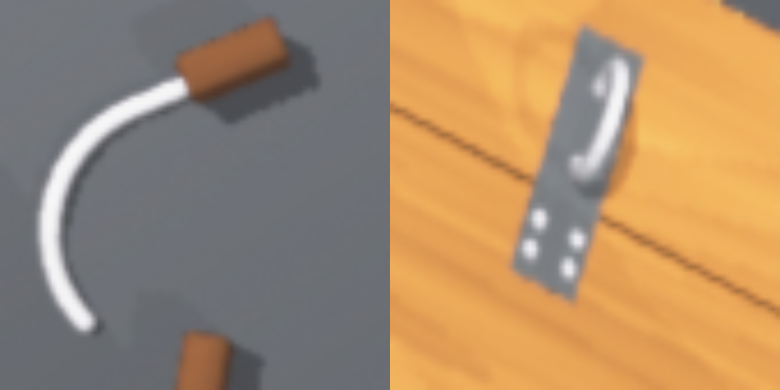

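The crop confirms the choice: the curved steel pin with the brown grip. The ring stands across the plate, and the chest outline and the ring blob agree on its position and yaw. Next is a wrist look over the ring on the way to the hook.

```bash
cat >> h.py <<'E'
def rows(targets): # world (x,y,z,yaw deg of tool x) -> rows from the present pose
    st=arm.get_state(); R=Ro.from_euler("xyz",st["ee_rot"]).as_matrix()
    y0=np.degrees(np.arctan2(R[1,0],R[0,0])); print("t",st["t"],"pose",st["eef_pos"],"yaw",round(y0,2))
    for x,y,z,w in targets:
        s=R.T@(np.array([x,y,z])-st["eef_pos"])/.025; dw=(w-y0+180)%360-180
        print("[%.2f,%.2f,%.2f,%.2f]"%(*s,-dw/5))
E
python3 - <<'E'
from h import *
rows([(.56,-.22,.28,-65)])
E
```

```text
t 0.5 pose [ 0.1583 -0.6561  0.2265] yaw -166.43
[-19.71,13.19,-2.14,-20.29]
```

```bash
python3 -m crank '[[[-2,1.3,-2.14,-2],[-19.7,13.2,-2.14,-20.3],[-19.7,13.2,-2.14,-20.3],[-19.7,13.2,-2.14,-20.3],[-19.7,13.2,-2.14,-20.3],[-19.7,13.2,-2.14,-20.3],[-19.7,13.2,-2.14,-20.3],[-19.7,13.2,-2.14,-20.3],[-19.7,13.2,-2.14,-20.3],[-19.7,13.2,-2.14,-20.3],[-19.7,13.2,-2.14,-20.3],[-19.7,13.2,-2.14,-20.3]]]' 0
python3 - <<'E'
from h import *
rows([(.56,-.22,.28,-65),(.61,.25,.24,-65.3)])
E
```

```text
t: 2.0
eef_pos: [0.5595, -0.2197, 0.2799]
ee_rot: [3.141, 0.0, -1.133]
force: [-0.2, -1.1, -0.7]
width: 0.0873
gripper_force: 0.0
t 2.0 pose [ 0.5595 -0.2197  0.2799] yaw -64.94
[0.02,-0.01,-0.00,0.01]
[-16.16,-9.79,1.60,0.07]
```

```bash
python3 - <<'E'
from h import *
st=arm.get_state(); im,d=arm.grab_frame("wrist"); C=cam("wrist",st); W=cloud(d,C); z=W[...,2]
cv2.imwrite("pics/w1.png",im[:,:,::-1]); np.savez("pics/w1.npz",im=im,d=d)
near=np.hypot(W[...,0]-.604,W[...,1]+.2345)<.06
t=near&(abs(z-.09)<.012)&(d>.1); print("top z",np.median(z[t]))
R=near&(d>.1)&(z>np.median(z[t])+.012)&(z<.15); Q=W[R]; print(len(Q),Q.mean(0),Q.min(0),Q.max(0),rect(Q))
T=(d>.1)&(abs(z-np.median(z[t]))<.008); print("chest",rect(W[T]))
E
python3 -m crank '[[[-16.2,-9.8,1.6,0],[-16.2,-9.8,1.6,0],[-16.2,-9.8,1.6,0],[-16.2,-9.8,1.6,0],[-16.2,-9.8,1.6,0],[-16.2,-9.8,1.6,0],[-16.2,-9.8,1.6,0],[-16.2,-9.8,1.6,0],[-16.2,-9.8,1.6,0],[-16.2,-9.8,1.6,0],[-16.2,-9.8,1.6,0]]]'
python3 - <<'E'
from h import *
st=arm.get_state(); im,d=arm.grab_frame("wrist"); C=cam("wrist",st); W=cloud(d,C); z=W[...,2]
cv2.imwrite("pics/w2.png",im[:,:,::-1]); np.savez("pics/w2.npz",im=im,d=d)
near=np.hypot(W[...,0]-.622,W[...,1]-.2455)<.05
print("table",np.median(z[(d>.1)&(abs(z)<.01)]))
q=near&(z>.024)&(z<.045)&(d>.1); print(q.sum(),np.median(z[q]),rect(W[q]))
bq=near&brown(im)&(d>.1); print(rect(W[bq]))
E
```

```text
top z 0.08972606501905361
396 [ 0.606  -0.2355  0.1211] [ 0.5832 -0.2454  0.1028] [ 0.6279 -0.2245  0.1282] (array([ 0.6054, -0.2347]), array([47.0967,  6.8163]), 159.03289031982422)
chest (array([ 0.5581, -0.1844]), array([320.2357, 264.7456]), 68.99501037597656)
t: 3.42
eef_pos: [0.6102, 0.2493, 0.2406]
ee_rot: [-3.141, 0.0, -1.135]
force: [0.4, 0.3, -0.2]
width: 0.0878
gripper_force: 0.0
table -0.00039074841571090646
1139 0.031261556778009236 (array([0.6249, 0.2474]), array([54.953 , 23.9463]), 113.9722900390625)
(array([0.6237, 0.2491]), array([59.0568, 22.9125]), 114.93831825256348)
```

```bash
python3 - <<'E'
import cv2,numpy as np
cv2.imwrite("pics/w12.png",cv2.resize(np.hstack([cv2.imread("pics/w1.png"),cv2.imread("pics/w2.png")]),(800,300)))
E
```

```text
(no output)
```

View pics/w12.png

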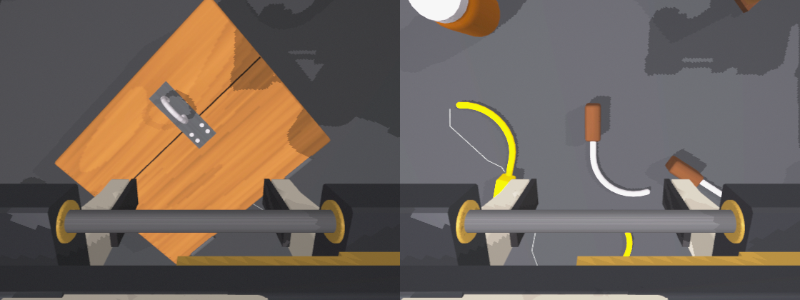

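The left half shows the ring at (175,105) on the chest. The right half shows the hook's grip at (593,122) and its tip at (648,191). The measurements match the given sizes, so I'll grasp now.

```bash
python3 - <<'E'
from h import *
rows([(.6249,.2474,.06,-65.7),(.6249,.2474,.005,-65.7)])
E
```

```text
t 3.475 pose [0.6102 0.2494 0.2407] yaw -65.03
[0.32,-0.49,7.23,0.13]
[0.32,-0.49,9.43,0.13]
```

```bash
python3 -m crank '[[[0.32,-0.49,2,0.13],[0.32,-0.49,4.2,0.13],[0.32,-0.49,6.2,0.13],[0.32,-0.49,7.6,0.13],[0.32,-0.49,8.5,0.13],[0.32,-0.49,9.1,0.13],[0.32,-0.49,9.42,0.13],[0.32,-0.49,9.42,0.13],[0.32,-0.49,9.42,0.13]]]' 0
python3 -m crank '[[[0,0,0,0],[0,0,0,0],[0,0,0,0],[0,0,0,0],[0,0,0,0],[0,0,0,0],[0,0,0,0],[0,0,0,0]]]' 1 45
python3 -m crank '[[[0,0,-0.3,0],[0,0,-1,0],[0,0,-2,0],[0,0,-4,0],[0,0,-6,0],[0,0,-8,0],[0,0,-8,0],[0,0,-8,0]]]'
```

```text
t: 4.6
eef_pos: [0.6251, 0.2491, 0.0056]
ee_rot: [-3.14, 0.0, -1.145]
force: [-1.0, -0.6, 0.4]
width: 0.0878
gripper_force: 0.0
t: 5.6
eef_pos: [0.6245, 0.2488, 0.0045]
ee_rot: [3.142, 0.0, -1.145]
force: [-0.5, 0.8, 0.3]
width: 0.0237
gripper_force: 45.0
t: 6.6
eef_pos: [0.6241, 0.2487, 0.2053]
ee_rot: [-3.141, 0.001, -1.145]
force: [-0.8, -0.5, -2.0]
width: 0.0238
gripper_force: 45.0
```

```bash
cat >> h.py <<'E'
ring=np.array([.6052,-.2348,.1028]); RY=69.05
off=np.zeros(3) # grip centre in tool-hook axes (dx,dy mm, dyaw deg), hook axes
def swing(phi,adv=0,z=.1,cx=0,cy=0): # tool pose putting the hook at angle phi about the bend centre, advanced along ring x
    rr=lambda a,p: Ro.from_euler("z",a,degrees=True).as_matrix()[:2,:2]@np.array(p)
    C=ring[:2]+rr(RY,[adv+cx,.070+cy])
    g=C+rr(RY+phi,[-.058,-.070]); yaw=RY+phi-off[2]
    g=g-rr(yaw,off[:2]/1000)
    return (*g,z,(yaw-180+180)%360-180)
E
python3 - <<'E'
from h import *
rows([swing(-125,0,.19)])
E
```

```text
t 6.6 pose [0.6241 0.2487 0.2053] yaw -65.6
[13.49,13.80,0.59,34.07]
```

```bash
python3 -m crank '[[[1,1,0,2],[2,2,0,4],[3,3,0,6],[4,4,0,8],[5,5,0,10],[6,6,0,12],[7,7,0,14],[8,8,0,16],[9,9,0,18],[10,10,0,20],[10.7,11,0,22],[11.4,11.6,0,24]]]'
python3 - <<'E'
from h import *
rows([swing(-125,0,.19)])
E
```

```text
t: 8.1
eef_pos: [0.4763, -0.1316, 0.2034]
ee_rot: [-3.141, -0.003, 3.038]
force: [0.3, 0.3, -0.6]
width: 0.0236
gripper_force: 44.9
t 8.1 pose [ 0.4763 -0.1316  0.2034] yaw 174.05
[0.78,-2.87,0.54,10.00]
```

```bash
python3 -m crank '[[[0.2,-0.6,0.1,2],[0.4,-1.2,0.2,4],[0.6,-1.8,0.3,6],[0.7,-2.4,0.4,8],[0.78,-2.87,0.5,10],[0.78,-2.87,0.54,10],[0.78,-2.87,0.54,10],[0.78,-2.87,0.54,10]]]'
python3 - <<'E'
from h import *
rows([swing(-125,0,.19)])
for n in("scene","top","wrist"):
    st=arm.get_state(); im,d=arm.grab_frame(n); np.savez(f"pics/{n}3.npz",im=im,d=d,pos=st["eef_pos"],rot=st["ee_rot"]); cv2.imwrite(f"pics/{n}3.png",im[:,:,::-1])
t,w,s=[cv2.imread(f"pics/{n}3.png") for n in("top","wrist","scene")]
cv2.imwrite("pics/m3.png",np.hstack([cv2.resize(t[100:310,300:500],(380,400)),cv2.resize(s[80:240,100:260],(400,400))]))
E
```

```text
t: 9.1
eef_pos: [0.4518, -0.1998, 0.1909]
ee_rot: [-3.141, -0.0, 2.174]
force: [-0.3, -0.1, -1.3]
width: 0.0236
gripper_force: 45.0
t 9.1 pose [ 0.4518 -0.1998  0.1909] yaw 124.54
[0.02,-0.11,0.04,0.10]
```

View pics/m3.png

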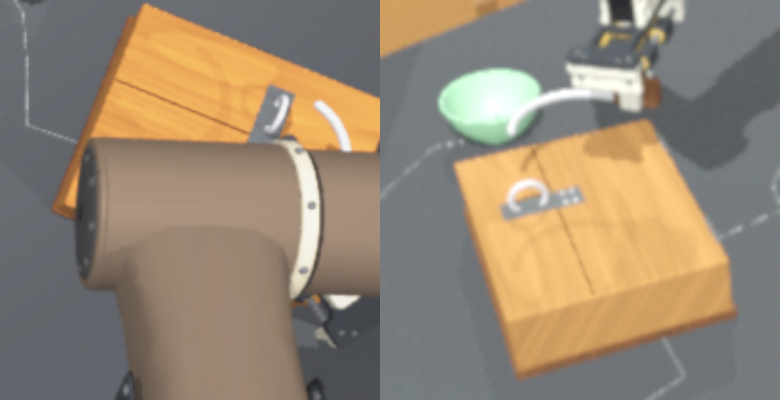

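The top crop has only the rod's end free of the arm, at (335,125). The scene crop shows the whole rod in hand, with its tip at (513,130) and the ring at (528,195). I'll fit the held pose from both cameras' depth.

```bash
cat >> h.py <<'E'
from scipy.optimize import least_squares
from scipy.spatial import cKDTree
a=np.radians(np.linspace(0,110,111))
axis=np.r_[np.c_[np.linspace(.028,.058,31),np.zeros(31)],np.c_[.058+.07*np.sin(a),.07-.07*np.cos(a)]]
def rodpts(n,im,d,lo,hi,box):
    W=cloud(d,cam(n)); z=W[...,2]
    m=(d>.1)&(z>lo)&(z<hi)&(im.min(2)>135)&(np.ptp(im.astype(int),axis=2)<40)
    m&=(W[...,0]>box[0])&(W[...,0]<box[1])&(W[...,1]>box[2])&(W[...,1]<box[3])
    return m,W[m]
E
python3 - <<'E'
from h import *
for n in("scene","top"):
    f=np.load(f"pics/{n}3.npz"); im,d=f["im"],f["d"]; p=f["pos"]
    m,P=rodpts(n,im,d,.17,.225,(.4,.7,-.4,-.15))
    R=Ro.from_euler("xyz",f["rot"]).as_matrix()
    L=(P-p)@R; L=np.c_[-L[:,0],L[:,1],-L[:,2]]*1000 # hook axes about the TCP
    L=L[(L[:,0]>26)]; v,u=np.nonzero(m); print(n,len(L),u.min(),u.max(),v.min(),v.max())
    for x in L[np.argsort(L[:,0])][::max(1,len(L)//14)]: print(x.round(1))
    tr=cKDTree(axis*1000)
    def f2(q):
        M=Ro.from_euler("z",q[2],degrees=True).as_matrix()[:2,:2]; return tr.query((L[:,:2]-q[:2])@M)[0]
    def f1(q): # one-sided view: surface of a 5 mm tube, 3-D
        M=Ro.from_euler("zy",[q[3],q[4]],degrees=True).as_matrix(); X=(L-q[:3])@M
        return np.hypot(tr.query(X[:,:2])[0],X[:,2]-5)-5
    s=least_squares(f1,[0,0,-5,0,0],loss="soft_l1"); print("x y z yaw pitch",s.x,np.abs(s.fun).mean())
E
```

```text
scene 165 151 208 108 133
[26.4 10.2  5.3]
[39.1 -0.1  7.9]
[50.9  4.7  2.4]
[61.3  3.4  0.3]
[73.4  3.1  5.6]
[84.4  8.5  4.1]
[91.  16.3  4.5]
[100.4  17.3   4. ]
[107.7  22.2   6.1]
[113.5  23.6   6.2]
[118.3  45.5   1.8]
[120.9  68.6   5.6]
[122.3  44.3   0.5]
[124.5  52.1   5.1]
[125.8  96.    2. ]
x y z yaw pitch [-1.1138  0.445  -0.5575 -0.2203  0.993 ] 1.368461129614508
top 148 466 484 153 178
[118.6  43.8   5.2]
[120.6  47.3   6.1]
[122.1  77.8   6.2]
[123.   91.4   8.4]
[123.6  47.8   5.8]
[124.2  86.6   4.3]
[124.9  83.8   4. ]
[125.4  71.7   1.1]
[126.   84.7   7.9]
[126.6  80.    5.2]
[126.9  87.2   4.7]
[127.6  54.6   7.2]
[128.6  85.3   8.5]
[129.6  63.3   5.7]
[130.7  76.8   7.3]
x y z yaw pitch [ 2.1261  0.6099 -2.612   0.4003  0.3988] 0.9247949059953761
```

The held pose agrees with nominal to about 2 mm and 0.5°. Next I lower the pin until its rod is near ring-centre height.

```bash
sed -i 's/^off=.*/off=np.array([.3,.4,0])/' h.py; python3 - <<'E'
from h import *
rows([swing(-125,0,.15),swing(-125,0,.1)])
E
```

```text
t 9.25 pose [ 0.4519 -0.1998  0.1911] yaw 124.49
[0.04,-0.13,1.64,0.09]
[0.04,-0.13,3.64,0.09]
```

```bash
python3 -m crank '[[[0.04,-0.13,0.8,0.09],[0.04,-0.13,1.6,0.09],[0.04,-0.13,2.4,0.09],[0.04,-0.13,3.1,0.09],[0.04,-0.13,3.5,0.09],[0.04,-0.13,3.64,0.09],[0.04,-0.13,3.64,0.09]]]'
python3 - <<'E'
from h import *
rows([swing(p,0,.1) for p in range(-120,-64,5)])
for n in("scene",):
    im,d=arm.grab_frame(n); np.savez("pics/scene4.npz",im=im,d=d); cv2.imwrite("pics/s4.png",cv2.resize(im[100:200,100:240],(784,560),interpolation=cv2.INTER_CUBIC)[:,:,::-1])
E
```

```text
t: 10.12
eef_pos: [0.4489, -0.2011, 0.1003]
ee_rot: [3.141, 0.0, 2.164]
force: [0.2, 0.5, -1.1]
width: 0.0236
gripper_force: 45.0
t 10.125 pose [ 0.4489 -0.2011  0.1003] yaw 123.99
[-0.25,-0.19,0.01,-1.01]
[-0.52,-0.36,0.01,-2.01]
[-0.80,-0.50,0.01,-3.01]
[-1.10,-0.62,0.01,-4.01]
[-1.40,-0.71,0.01,-5.01]
[-1.71,-0.78,0.01,-6.01]
[-2.03,-0.82,0.01,-7.01]
[-2.35,-0.83,0.01,-8.01]
[-2.67,-0.82,0.01,-9.01]
[-2.98,-0.77,0.01,-10.01]
[-3.29,-0.70,0.01,-11.01]
[-3.60,-0.60,0.01,-12.01]
```

View pics/s4.png

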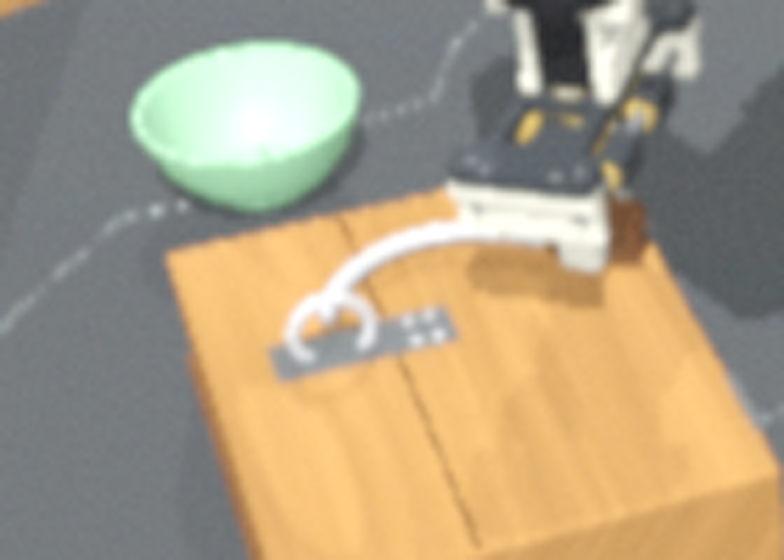

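The tip is behind the ring at (328,310), in line with the hole centre at about (332,335). I'll swing in 25° first and check.

```bash
python3 -m crank '[[[-0.12,-0.1,0,-0.5],[-0.25,-0.19,0,-1],[-0.38,-0.28,0,-1.5],[-0.52,-0.36,0,-2],[-0.66,-0.43,0,-2.5],[-0.8,-0.5,0,-3],[-0.95,-0.56,0,-3.5],[-1.1,-0.62,0,-4],[-1.25,-0.67,0,-4.5],[-1.4,-0.71,0,-5],[-1.4,-0.71,0,-5],[-1.4,-0.71,0,-5]]]'
python3 - <<'E'
from h import *
rows([swing(p,0,.1) for p in range(-95,-39,5)])
for n in("scene","top"):
    im,d=arm.grab_frame(n); np.savez(f"pics/{n}5.npz",im=im,d=d)
    if n=="scene": A=cv2.resize(im[135:185,130:195],(780,600),interpolation=cv2.INTER_CUBIC)
cv2.imwrite("pics/s5.png",A[:,:,::-1])
E
```

```text
t: 11.68
eef_pos: [0.4535, -0.24, 0.1004]
ee_rot: [3.141, 0.0, 2.599]
force: [0.6, 0.0, -1.3]
width: 0.0236
gripper_force: 45.0
t 11.675 pose [ 0.4535 -0.24    0.1004] yaw 148.91
[-0.26,-0.19,0.02,-1.03]
[-0.53,-0.36,0.02,-2.03]
[-0.81,-0.51,0.02,-3.03]
[-1.11,-0.63,0.02,-4.03]
[-1.42,-0.72,0.02,-5.03]
[-1.73,-0.79,0.02,-6.03]
[-2.04,-0.83,0.02,-7.03]
[-2.36,-0.84,0.02,-8.03]
[-2.68,-0.82,0.02,-9.03]
[-3.00,-0.78,0.02,-10.03]
[-3.31,-0.70,0.02,-11.03]
[-3.61,-0.61,0.02,-12.03]
```

View pics/s5.png

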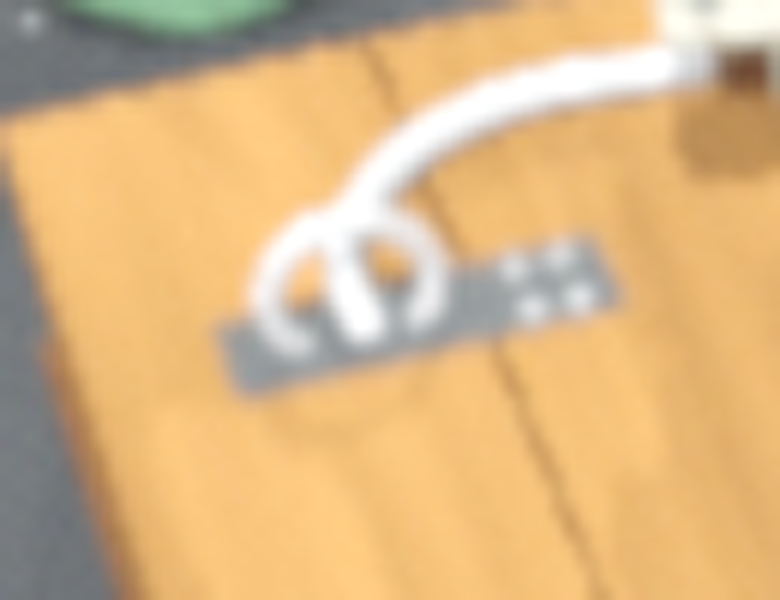

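The tip at (365,330) is through the middle of the hole, well clear of the wire on both sides, and there is no contact force. I'll carry on along the arc.

```bash
python3 -m crank '[[[-0.26,-0.19,0,-1],[-0.53,-0.36,0,-2],[-0.81,-0.51,0,-3],[-1.11,-0.63,0,-4],[-1.42,-0.72,0,-5],[-1.73,-0.79,0,-6],[-2.04,-0.83,0,-7],[-2.36,-0.84,0,-8],[-2.68,-0.82,0,-9],[-3,-0.78,0,-10],[-3,-0.78,0,-10]]]'
python3 - <<'E'
from h import *
rows([swing(p,0,.1) for p in range(-45,1,5)]+[swing(0,.005,.1),swing(0,.01,.1),swing(0,.015,.1)])
E
```

```text
t: 13.15
eef_pos: [0.5079, -0.2955, 0.0999]
ee_rot: [-3.142, -0.0, -2.811]
force: [-0.9, 1.3, -0.6]
width: 0.0235
gripper_force: 45.0
t 13.15 pose [ 0.5079 -0.2955  0.0999] yaw -161.08
[-0.25,-0.18,-0.00,-1.03]
[-0.52,-0.35,-0.00,-2.03]
[-0.80,-0.50,-0.00,-3.03]
[-1.10,-0.62,-0.00,-4.03]
[-1.40,-0.71,-0.00,-5.03]
[-1.72,-0.78,-0.00,-6.03]
[-2.03,-0.81,-0.00,-7.03]
[-2.35,-0.83,-0.00,-8.03]
[-2.67,-0.81,-0.00,-9.03]
[-2.98,-0.76,-0.00,-10.03]
[-3.11,-0.61,-0.00,-10.03]
[-3.24,-0.46,-0.00,-10.03]
[-3.37,-0.30,-0.00,-10.03]
```

```bash
python3 -m crank '[[[-0.25,-0.18,0,-1],[-0.52,-0.35,0,-2],[-0.8,-0.5,0,-3],[-1.1,-0.62,0,-4],[-1.4,-0.71,0,-5],[-1.72,-0.78,0,-6],[-2.03,-0.81,0,-7],[-2.35,-0.83,0,-8],[-2.67,-0.81,0,-9],[-2.98,-0.76,0,-10],[-3.17,-0.53,0,-10],[-3.37,-0.3,0,-10]]]'
python3 - <<'E'
from h import *
rows([swing(0,.015,.1),swing(0,.015,.0945)])
for n in("scene","top"):
    st=arm.get_state(); im,d=arm.grab_frame(n); np.savez(f"pics/{n}6.npz",im=im,d=d,pos=st["eef_pos"],rot=st["ee_rot"])
    if n=="scene": A=cv2.resize(im[105:225,105:265],(800,600),interpolation=cv2.INTER_CUBIC)
cv2.imwrite("pics/s6.png",A[:,:,::-1])
E
```

```text
t: 14.65
eef_pos: [0.5895, -0.2746, 0.1]
ee_rot: [3.141, 0.0, -1.941]
force: [-0.1, 0.6, -1.8]
width: 0.0238
gripper_force: 45.0
t 14.65 pose [ 0.5895 -0.2746  0.1   ] yaw -111.2
[0.02,-0.03,-0.00,-0.05]
[0.02,-0.03,0.22,-0.05]
```

View pics/s6.png

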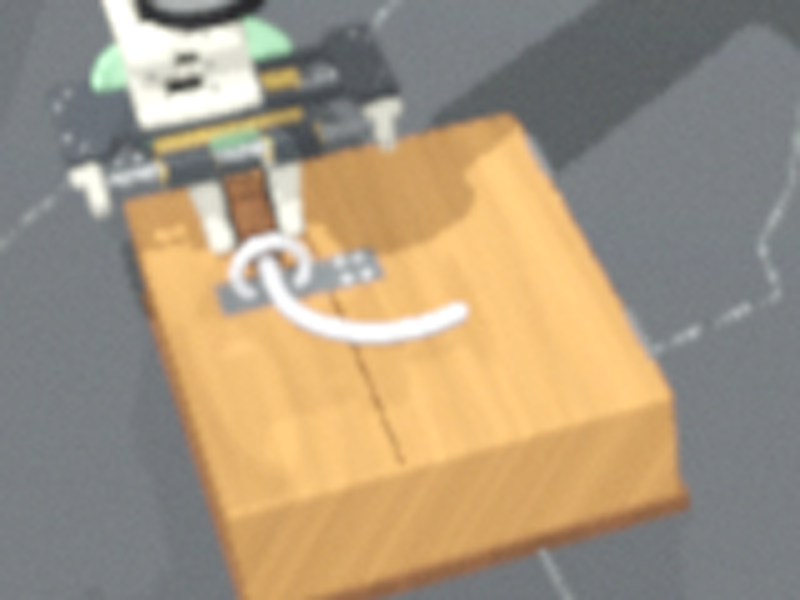

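The ring at (270,268) now stands around the shank, and the whole bend is out the far side with its tip at (460,312). I'll lower it to the lid.

```bash
python3 -m crank '[[[0,0,0.04,0],[0,0,0.08,0],[0,0,0.12,0],[0,0,0.15,0],[0,0,0.18,0],[0,0,0.2,0],[0,0,0.2,0],[0,0,0.2,0]]]'
```

```text
t: 15.75
eef_pos: [0.5898, -0.2751, 0.0951]
ee_rot: [-3.142, 0.0, -1.938]
force: [0.3, -0.6, -0.8]
width: 0.0242
gripper_force: 45.0
```

```bash
python3 -m crank '[[[0,0,0.02,0],[0,0,0.04,0],[0,0,0.04,0],[0,0,0.04,0]]]'
```

```text
t: 16.25
eef_pos: [0.5898, -0.2752, 0.0945]
ee_rot: [-3.141, -0.0, -1.938]
force: [-2.2, 1.6, 3.5]
width: 0.0234
gripper_force: 45.0
```

Contact with the lid. I'll release, rise straight up and back off.

```bash
python3 -m crank '[[[0,0,0,0],[0,0,0,0],[0,0,0,0],[0,0,0,0],[0,0,0,0],[0,0,0,0]]]' 0.35
python3 -m crank '[[[0,0,-0.5,0],[0,0,-1.2,0],[0,0,-2.5,0],[0,0,-4,0],[0,0,-6,0],[2,0,-7,0],[4,0,-8,0],[6,0,-8,0],[6,0,-8,0],[6,0,-8,0]]]'
python3 - <<'E'
from h import *
for n in("scene","top"):
    im,d=arm.grab_frame(n); cv2.imwrite(f"pics/{n}7.png",im[:,:,::-1])
    np.savez(f"pics/{n}7.npz",im=im,d=d)
    W=cloud(d,cam(n)); near=(d>.1)&(W[...,2]>.112)&(W[...,2]<.135)&brown(im)
    P=W[near&(np.hypot(W[...,0]-.59,W[...,1]+.275)<.045)]
    if len(P)>10: print(n,len(P),rect(P),"expect",(.5898,-.275),RY, "z",np.median(P[:,2]))
    m,Q=rodpts(n,im,d,.092,.112,(.45,.75,-.22,-.05)); print(n,"rod z",np.percentile(Q[:,2],[10,50,90]) if len(Q) else None)
a=cv2.resize(cv2.imread("pics/scene7.png")[115:215,110:250],(400,286)); b=cv2.resize(cv2.imread("pics/top7.png")[90:270,320:520],(400,360))
cv2.imwrite("pics/m7.png",np.hstack([cv2.copyMakeBorder(a,0,74,0,0,cv2.BORDER_CONSTANT),b]))
E
```

```text
t: 17.0
eef_pos: [0.5898, -0.2752, 0.094]
ee_rot: [3.142, 0.0, -1.938]
force: [-0.3, 0.9, 1.3]
width: 0.0571
gripper_force: 0.0
t: 18.25
eef_pos: [0.5357, -0.4153, 0.295]
ee_rot: [-3.141, 0.0, -1.939]
force: [0.8, 0.5, -0.1]
width: 0.0571
gripper_force: 0.0
scene rod z [0.0927 0.0986 0.1022]
top 164 (array([ 0.5882, -0.2736]), array([55.5205, 19.8599]), 64.90231323242188) expect (0.5898, -0.275) 69.05 z 0.12141890942019584
top rod z [0.0947 0.0997 0.1026]
```

View pics/m7.png

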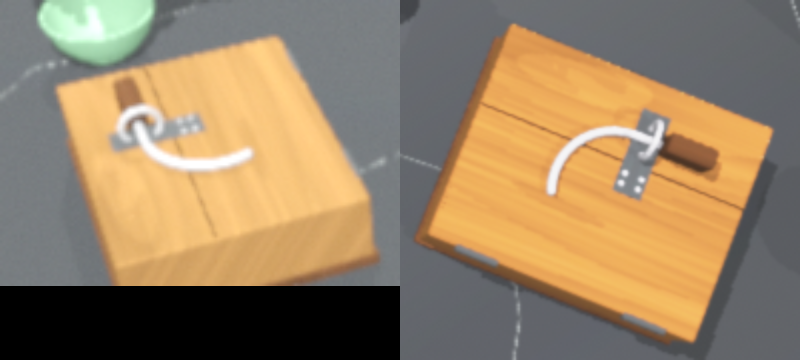

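The pin lies flat and free with the ring around its shank: the bend is to the left with its tip at (552,190), and the grip is at (692,152). The grip mask's yaw of 64.9° is noisy, so I'll check it with the rod fit before handing in.

```bash
python3 - <<'E'
from h import *
tr=cKDTree(axis*1000)
for n in("scene","top"):
    f=np.load(f"pics/{n}7.npz"); m,P=rodpts(n,f["im"],f["d"],.093,.112,(.45,.75,-.225,-.05))
    M0=Ro.from_euler("z",RY,degrees=True).as_matrix(); L=((P-ring)@M0)*1000; L=L[(L[:,0]>8)&(L[:,0]<110)]
    def f1(q):
        X=(L-[q[0],q[1],q[2]])@Ro.from_euler("z",q[3],degrees=True).as_matrix()
        return np.hypot(tr.query(X[:,:2])[0],X[:,2]-5)-5
    s=least_squares(f1,[-43,0,-13,0],loss="soft_l1"); q=s.x
    sh=q[:2]+Ro.from_euler("z",q[3],degrees=True).as_matrix()[:2,:2]@[43,0]
    print(n,len(L),"hook in ring frame",q,"shank mid",sh,np.abs(s.fun).mean())
E
```

```text
scene 154 hook in ring frame [-45.3635   4.0927 -10.7131  -2.2474] shank mid [-2.3966  2.4065] 2.5147621472061092
top 293 hook in ring frame [-45.6964   1.078  -11.3411  -1.354 ] shank mid [-2.7084  0.0619] 3.093496216754195
```

Both fits put the shank's middle within 3 mm of the ring's centre and its yaw within about 2°.

```bash
python3 -c "
from station import arm
print(arm.job_done())"
```

```text
the job is handed in; nothing more can be done
None
```

The job is handed in: the curved pin's whole bend is through the ring, which stands around the straight shank, and the pin lies flat and released on the chest, with the straight pin not touched.

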